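Push the garlic tray up to the front rail of the market stall

TASK

Front up the stall: with the fingertips against its outside, gently push the tray of garlic along the counter into the empty place in the row, centred on the blue price ticket, until its long side is flat against the front rail like its neighbours. Only push the tray: do not grip it, reach into it or lift it, and keep the garlic in it. Leave the other trays and everything else on the counter where they are.

Things in the scene. Friction and masses are not known exactly. Their poses are not given: they have to be found in the camera images.
- garlic_tray: Open brown cardboard tray with six loose white-and-violet garlic heads in it: 100 mm deep (its x), 160 mm wide (its y), 50 mm high, upright sides 4 mm thick. Origin: centre of its underside; z up; its +x long side goes against the rail. 0.5 to 0.7 kg in all; slides with 4 to 9 N. It starts some 14 cm back from its place, up to 75 mm to one side, turned up to 17 degrees.
- rail: Straight pale wooden rail fixed along the customers' edge of the counter, 660 mm long, 22 mm thick, 32 mm high. Origin: middle of its inner face (towards the robot) at counter level; x points away from the robot square to the rail, y along it. It does not move.
- ticket_garlic: Blue-edged price ticket (card 64 mm wide, top 53 mm high) clipped on the outer side of the rail; it marks the row's only empty place. Origin: not on the card but on the counter, 50 mm in front of the rail's inner face: where the middle of the garlic tray's underside belongs. x points square at the rail (card 75 to 110 mm along it), y runs along the rail. Fixed.
- ticket_corn: Yellow-edged price ticket, same form and axes as the blue one; marks the corn tray's place. The three places are 195 mm apart along the rail, in any order. Fixed.
- ticket_onion: Red-edged price ticket, same form and axes; marks the onion tray's place. Fixed.
- corn_tray: Same tray (100 x 160 x 50 mm) with two yellow corn cobs lying in it, 52 mm high in all, 0.75 kg, already in place against the rail; loose. Origin: centre of its underside.
- onion_tray: Same tray with six dark red onions, about 65 mm high in all, 0.75 kg, already in place against the rail; loose. Origin: centre of its underside.
- tape_roll: Roll of brown packing tape lying flat, 92 mm across, 48 mm high; loose on the counter to one side of the garlic tray, 28 to 30 cm along the rail's direction from the empty place's middle. Origin: centre of its underside.
- stray_garlic: Single garlic head on the counter on the other side of the garlic tray, also 28 to 30 cm off, 42 mm across, 50 mm high; loose. Origin: centre of its underside.
- stray_cob: Single corn cob lying on the counter at the robot's left, 180 mm long along its y, 48 mm thick. Origin: middle, on the counter.
- tub: Round clear tub with a white lid, 102 mm across, 60 mm high, at the robot's right. Origin: centre of its underside.
- cup: Blue mug, 72 mm across, 80 mm high, with a side handle, at the robot's right near its base. Origin: centre of its underside.
- garlic1_mid (a point): Garlic head 1 of the six standing loose in the garlic tray, 42 mm across, 50 mm high with its stalk (it stands 4 mm above the counter, inside the tray). This point is on its axis, 16 mm above its foot.
- garlic2_mid (a point): Garlic head 2 of the six standing loose in the garlic tray, 42 mm across, 50 mm high with its stalk (it stands 4 mm above the counter, inside the tray). This point is on its axis, 16 mm above its foot.
- garlic3_mid (a point): Garlic head 3 of the six standing loose in the garlic tray, 42 mm across, 50 mm high with its stalk (it stands 4 mm above the counter, inside the tray). This point is on its axis, 16 mm above its foot.
- garlic4_mid (a point): Garlic head 4 of the six standing loose in the garlic tray, 42 mm across, 50 mm high with its stalk (it stands 4 mm above the counter, inside the tray). This point is on its axis, 16 mm above its foot.
- garlic5_mid (a point): Garlic head 5 of the six standing loose in the garlic tray, 42 mm across, 50 mm high with its stalk (it stands 4 mm above the counter, inside the tray). This point is on its axis, 16 mm above its foot.
- garlic6_mid (a point): Garlic head 6 of the six standing loose in the garlic tray, 42 mm across, 50 mm high with its stalk (it stands 4 mm above the counter, inside the tray). This point is on its axis, 16 mm above its foot.
There are look-alikes about, which are no part of the job. What is shaped like the part that bears garlic1_mid but purple is not meant.

How it is judged (in metres and radians):
At the end, for the whole second after the job is handed in: The garlic tray stands on the counter at rest with its long side flat against the rail (within 7 mm and 2.9 degrees), its middle within 20 mm of the blue ticket's middle along the rail, all six garlic heads in it, and the seven bystanders within 15 mm of where they began (x of garlic_tray in the frame of ticket_garlic between -0.007 and 0.007 m and y of garlic_tray in the frame of ticket_garlic between -0.02 and 0.02 m and angle between the x axis of garlic_tray and the x axis of ticket_garlic, either way round below 0.05 rad and height (world z) of garlic_tray below 0.005 m and angle between garlic_tray's own z axis and vertical below 0.05 rad and linear speed of garlic_tray below 0.01 m/s and not (horizontal distance between any of garlic1_mid, garlic2_mid, garlic3_mid, garlic4_mid, garlic5_mid, garlic6_mid and garlic_tray above 0.095 m or z of any of garlic1_mid, garlic2_mid, garlic3_mid, garlic4_mid, garlic5_mid, garlic6_mid in the frame of garlic_tray above 0.042 m) and distance of each of corn_tray, onion_tray, tape_roll, stray_garlic, stray_cob, tub, cup from where it was at the start of the episode below 0.015 m); the robot touches nothing.
It fails at once if the garlic tray is lifted or tipped off the counter (height (world z) of garlic_tray above 0.012 m or angle between garlic_tray's own z axis and vertical above 0.15 rad).
It fails at once if the fingers reach into the tray or take hold of one of its sides (x of the grasp point in the frame of garlic_tray between -0.052 and 0.052 m and y of the grasp point in the frame of garlic_tray between -0.082 and 0.082 m and height (world z) of the grasp point below 0.065 m).
It fails at once if a garlic head leaves the tray or is picked up (horizontal distance between any of garlic1_mid, garlic2_mid, garlic3_mid, garlic4_mid, garlic5_mid, garlic6_mid and garlic_tray above 0.095 m or z of any of garlic1_mid, garlic2_mid, garlic3_mid, garlic4_mid, garlic5_mid, garlic6_mid in the frame of garlic_tray above 0.042 m).
It fails at once if the tray is shoved hard (faster than 0.35 m/s) (linear speed of garlic_tray above 0.35 m/s).
It fails at once if a bystander (the corn tray, the onion tray, tape, garlic head, cob, tub or mug) is moved by more than 15 mm (distance of any of corn_tray, onion_tray, tape_roll, stray_garlic, stray_cob, tub, cup from where it was at the start of the episode above 0.015 m).
It also fails if it takes over 58 s, if anything falls off the work surface, if the arm or the gripper's body presses on something with over 40 N, if the wrist force passes 120 N, or if a joint passes its speed limit or range.

ROBOT

A 6-joint arm with a two-finger parallel gripper is mounted at the origin on the work surface. World frame = base frame: x ahead of the robot, y to its left, z up, the work surface at z = 0. Lengths are in mm, angles in rad, forces in N, time in s.
With the tool pointing down it reaches from about 275 to 825 mm from the base axis. Payload 4.9 kg.
Tool frame: the origin (TCP) lies at the very end of the fingers, on their centre line; the grasp point (between the pads) lies 19 mm behind it; z points along the fingers, y is the direction in which the jaws open and shut (so a half turn about z gives the same grasp; the last joint's range is limited). The gripper opens to 85 mm and grips with 20 to 120 N. Pads are 22 mm wide; open, the fingers measure 114 mm over their backs; the gripper's body (76 mm by 85 mm) begins 54 mm behind the grasp point. The pads swing forward as they close: fully open they stand 13 mm farther back than shut.
Start: joints at [-1.32, 0.326, -0.193, 1.052, 0, 1.437], TCP at [206.469, -509.793, 231.281] pointing down, gripper open.
Joint ranges: [-2.65, 2.65], [-0.97, 1.79], [-1.3, 1.35], [-1.93, 2.1], [-1.47, 1.37], [-3.14, 3.14]. Speed limits (rad/s): [2.57, 2.57, 3.14, 3.14, 3.14, 3.14].

INTERFACE

Orientations are given as [roll, pitch, yaw] about the fixed x, y, z axes, in that order (R = Rz(yaw) Ry(pitch) Rx(roll)).
In Python, from bench import bot, solve_ik, imaging gives the robot as it stands. Calls block until the motion is done:
- bot.move_ptp(position, orientation): joint-space move of the TCP to a pose.
- bot.movel(position, rot=None, max_speed=150, threshold=None): straight line of the TCP; rot=None keeps the orientation; max_speed is the mean speed in mm/s. With threshold (N) it stops when the force on the tool has changed by that much, and returns True; else False.
- bot.move_j(angles): joint-space move.
- bot.grip(opening, effort=None): opening from 0.0 (shut) to 1.0 (fully open); effort is the grip in N (None keeps the last); returns when the fingers have stopped.
- bot.dwell(seconds).
- solve_ik(position, orientation): joint angles nearest the present ones, or None.
- bot.get_state(): the state.
- imaging.capture(name): name is "scene" or "top" or "wrist"; returns the picture (384x512x3 uint8, blue, green, red); there is no depth.
- imaging.camera_model(name): a dict with "K" (3x3 intrinsics, pixels), "position" and "rotation" of the camera in the world. Camera axes: x right, y up, looking along -z (the intrinsics and any distortion apply to the point x, -y, -z); pixel columns grow to the right and rows downward; lengths in mm; the calibration is good to about 2 mm. A picture is of the moment at which its call begins: read the wrist's pose just before it. camera_model takes no time and is no camera call; for the wrist camera it gives the pose at the moment of the call.
A pose or a line that the arm cannot do raises bot.IKError and nothing moves.
- bot.sign_off(): hands the job in, once; it reports no verdict.
The state is a dict: "t": time; "qpos": joint angles; "joint_velocities": joint speeds; "effort": joint torques, N m; "tcp_pos": TCP position; "orientation": TCP orientation; "contact_force": force on the tool from outside, world axes, zero at the start; "wrist_torque": the same for the moment, N m; "opening": opening from 0.0 (shut) to 1.0 (fully open).
Only numpy, scipy, OpenCV 4.12 (cv2) and the standard library are available. Lean on these libraries where they do the work, as an engineer would, in place of code of your own. Each camera call takes 0.05 s, during which the arm holds its last target.

## Working session

There is one attempt and no reset: what is moved stays moved. The work goes in short steps, each a Python script; the robot and the scene stay as the last script left them, time stands still between calls to the robot, and variables do not carry over. Pictures are saved under pics/ and viewed, and the job is handed in when it is done.

```bash
ls; mkdir -p pics; python3 - <<'E'
from bench import bot, solve_ik, imaging
import cv2
for n in ("scene","top"):
    cv2.imwrite(f"pics/{n}0.png",imaging.capture(n))
    m=imaging.camera_model(n);print(n,m)
print(bot.get_state())
E
```

```text
pics
scene {'K': array([[384.64936683,   0.        , 256.70555398],
       [  0.        , 384.64936683, 195.13086497],
       [  0.        ,   0.        ,   1.        ]]), 'position': array([1258.36097259,  296.23720251,  821.97710306]), 'rotation': array([ 0.82238718, -0.00927487,  1.97964419])}
top {'K': array([[405.13125622,   0.        , 255.34791764],
       [  0.        , 405.13125622, 192.79009238],
       [  0.        ,   0.        ,   1.        ]]), 'position': array([ 431.87469988,    7.74666022, 1197.75958349]), 'rotation': array([ 0.06271559,  0.00409465, -1.54552699])}
{'t': 0.1, 'qpos': array([-1.32020640e+00,  3.26889275e-01, -1.93457784e-01,  1.05198684e+00,
       -1.04505475e-05,  1.43661169e+00]), 'joint_velocities': array([ 0.00083893, -0.0002876 ,  0.00226792,  0.00036014,  0.00023465,
       -0.00078503]), 'effort': array([ 4.45803907e-04, -4.44240940e+01,  2.63036817e+01,  7.89026526e-03,
       -1.51263462e-04, -2.47901603e-06]), 'tcp_pos': array([ 206.33229989, -509.28800902,  230.57940919]), 'orientation': array([-3.14006751e+00, -1.95343049e-04,  3.84774424e-01]), 'contact_force': array([ 0.71338228,  0.19639365, -0.05925157]), 'wrist_torque': array([0.04604148, 0.04551628, 0.01033892]), 'opening': 1.0013005010650384}
```

View pics/top0.png

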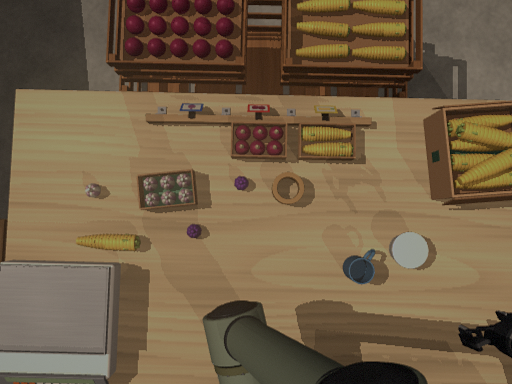

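View pics/scene0.png

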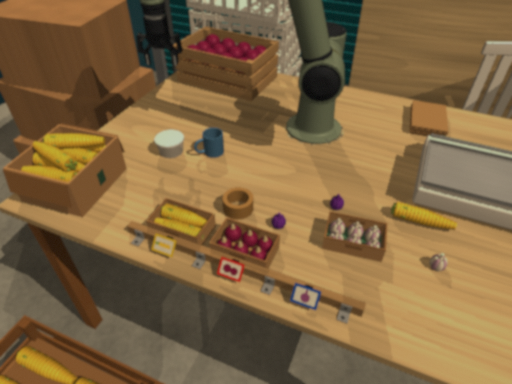

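```bash
cat > h.py <<'E'
import numpy as np, cv2
from scipy.spatial.transform import Rotation as R
from bench import bot, solve_ik, imaging
def ray(name,uv,z,m=None):
    m=m or imaging.camera_model(name)
    K=np.array(m['K']);uv=np.atleast_2d(np.array(uv,float))
    d=np.c_[(uv[:,0]-K[0,2])/K[0,0],-(uv[:,1]-K[1,2])/K[1,1],-np.ones(len(uv))]
    r=np.array(m['rotation']); Rm=R.from_euler('xyz',r).as_matrix() if r.size==3 else r
    d=d@Rm.T; p=np.array(m['position'])
    return p+d*((z-p[2])/d[:,2])[:,None]
def proj(name,P,m=None):
    m=m or imaging.camera_model(name)
    Rm=R.from_euler('xyz',m['rotation']).as_matrix()
    c=(np.atleast_2d(P)-m['position'])@Rm
    K=m['K'];return np.c_[K[0,0]*c[:,0]/-c[:,2]+K[0,2],K[1,1]*-c[:,1]/-c[:,2]+K[1,2]]
E
python3 - <<'E'
from h import *
im=cv2.imread('pics/top0.png')
c=im[90:250,75:315]; cv2.imwrite('pics/c0.png',cv2.resize(c,(795,530),interpolation=cv2.INTER_CUBIC))
im=cv2.imread('pics/scene0.png')
c=im[190:330,120:400]; cv2.imwrite('pics/c1.png',cv2.resize(c,(800,400),interpolation=cv2.INTER_CUBIC))
for uv,z in (((167,190),25),((150,124),0),((368,127),0),((191,107),50),((258,107),50),((325,108),50)):print(uv,ray('top',uv,z).round(1))
E
```

```text
(167, 190) [[507.1 271.1  25. ]]
(150, 124) [[705.6 335.5   0. ]]
(368, 127) [[ 712.4 -317.1    0. ]]
(191, 107) [[746.6 205.7  50. ]]
(258, 107) [[751.2  12.9  50. ]]
(325, 108) [[ 752.9 -179.7   50. ]]
```

View pics/c0.png

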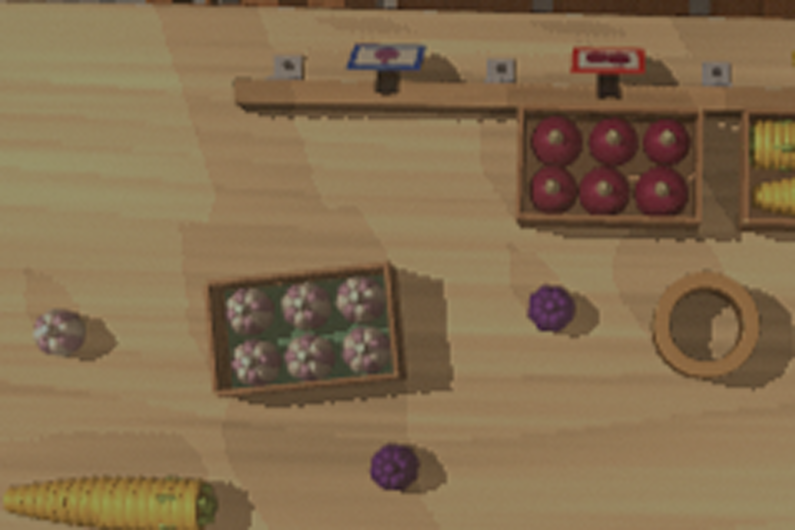

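View pics/c1.png

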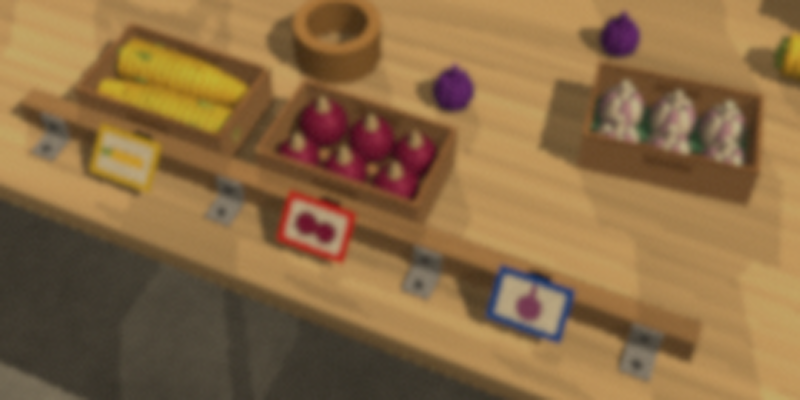

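```bash
python3 - <<'E'
from h import *
im=cv2.imread('pics/top0.png')
o=np.array([75,90]);s=3.3125
def q(l,z):return ray('top',np.array(l)/s+o+np.array([-.5,-.5])*(1-1/s),z)
for n,l in(('garlic',[(208,284),(388,264),(405,377),(216,395)]),('onion',[(518,108),(702,111),(700,223),(517,223)])):
    p=q(l,50);print(n,p.round(1)[:,:2].tolist(),p.mean(0).round(1))
    print(np.linalg.norm(p-np.roll(p,1,0),axis=1).round(1), np.degrees(np.arctan2(*(p[0]-p[1])[:2])),np.degrees(np.arctan2(*(p[3]-p[2])[:2])))
hsv=cv2.cvtColor(im,cv2.COLOR_BGR2HSV)
for n,lo,hi in(('blue',(100,110,40),(130,255,255)),('red',(170,170,120),(180,255,255)),('yel',(20,100,90),(35,255,255))):
    m=cv2.inRange(hsv,lo,hi);m[:100]=0;m[114:]=0;m[:,:150]=0;m[:,350:]=0
    x,y,w,h=cv2.boundingRect(m);mm=cv2.moments(m,True);c=(x+(w-1)/2,y+(h-1)/2)
    print(n,x,y,w,h,ray('top',c,45).round(1)[0], (mm['m10']/mm['m00'],mm['m01']/mm['m00']))
print('rail bottom',q([(240,110),(500,116)],0).round(1),'rail top edge',q([(240,102),(500,108)],32).round(1))
# edge of tray
g=cv2.cvtColor(im,cv2.COLOR_BGR2GRAY)
for u in(152,160,170,205,220):print(u,g[116:132,u])
for n,uv,z in(('stray',(93,190),25),('cob',(107,242),24),('purp1',(241,183),20),('purp2',(194,231),20),('tape',(288,188),24),('cobright',(139,243),20)):print(n,ray('top',uv,z)[0].round())
E
```

```text
garlic [[545.1, 351.4], [566.2, 197.1], [469.4, 179.1], [449.9, 340.4]] [507.6 267.   50. ]
[ 95.8 155.7  98.5 162.4] -7.798132386065056 -6.882818932351514
onion [[704.9, 89.2], [706.1, -70.2], [608.4, -70.5], [604.5, 87.1]] [656.    8.9  50. ]
[100.4 159.4  97.8 157.7] -0.44568016513219894 -1.4121534557753574
blue 180 104 22 7 [747.9 208.   45. ] (192.54545454545453, 107.9090909090909)Traceback (most recent call last):
  File "<stdin>", line 12, in <module>
ZeroDivisionError: float division by zero
```

```bash
python3 - <<'E'
from h import *
t=np.radians(7.4);c=np.array([507.6,267]);ex=np.array([np.cos(t),np.sin(t)]);ey=np.array([-ex[1],ex[0]])
p=c+ey*108
rot=[np.pi,0,-np.pi/2+t]
print(p)
for z in(230,120,10):print(solve_ik([*p,z],rot))
bot.move_ptp([*p,230],rot)
bot.grip(0.6)
print(bot.get_state()['t'],bot.get_state()['tcp_pos'])
cv2.imwrite('pics/top1.png',imaging.capture('top'));
m=imaging.camera_model('wrist');cv2.imwrite('pics/w1.png',imaging.capture('wrist'));print(m)
E
```

```text
[493.69007557 374.10048554]
[ 0.52934925  0.45691634  0.00143383  1.11531382  0.         -1.17060144]
[ 0.52934925  0.54116629 -0.15493432  0.87469572  0.         -1.17060144]
[ 0.52934925  0.66826018 -0.25226627  0.65026988  0.         -1.17060144]
3.7833 [493.73856348 374.01922934 230.01475861]
{'K': array([[269.18092918,   0.        , 250.66611449],
       [  0.        , 269.18092918, 189.20757225],
       [  0.        ,   0.        ,   1.        ]]), 'position': array([503.40689835, 300.70779073, 372.96911307]), 'rotation': array([-2.97009205e-01,  2.96877028e-04, -3.01259452e+00])}
```

View pics/w1.png

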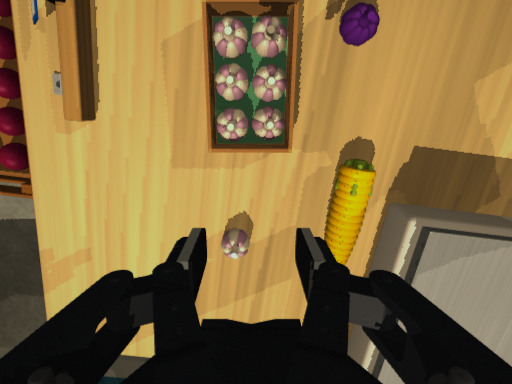

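View pics/top1.png

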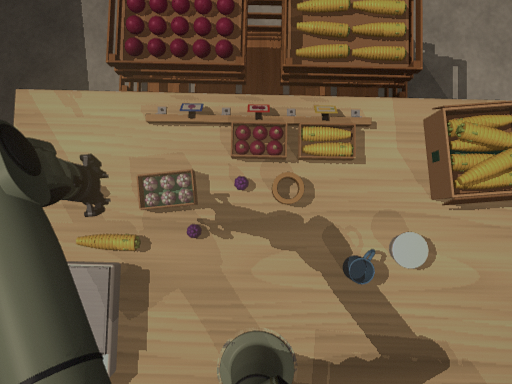

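```bash
python3 - <<'E'
from h import *
print(ray('wrist',[(209,151),(292,151),(207,3),(300,0)],50).round(1))
print(ray('wrist',[(234,243)],20).round(1),ray('wrist',[(358,165)],24).round(1))
print(ray('wrist',[(97,117),(80,0),(97,3)],0).round(1),ray('wrist',[(80,117),(75,0)],32).round(1))
E
```

```text
[[546.6 357.6  50. ]
 [447.7 344.7  50. ]
 [561.6 204.6  50. ]
 [466.5 189.6  50. ]]
[[503.2 492.5  20. ]] [[353.6 355.3  24. ]]
[[705.9 340.2   0. ]
 [721.  206.1   0. ]
 [701.  206.7   0. ]] [[709.2 339.5  32. ]
 [707.8 215.   32. ]]
```

```bash
python3 - <<'E'
from h import *
s=bot.get_state();p=s['tcp_pos'];rot=[np.pi,0,-np.pi/2+np.radians(7.4)]
bot.movel([p[0],p[1],10],rot,max_speed=120)
r0=[np.pi,0,-np.pi/2+np.radians(7.4)]
s=bot.get_state();print(s['t'],s['contact_force'])
e=np.radians(7.4)
hit=bot.movel([p[0]+np.sin(e)*22,p[1]-np.cos(e)*22,10],r0,max_speed=25,threshold=2.5)
s=bot.get_state();print(hit,s['t'],s['tcp_pos'],s['contact_force'])
cv2.imwrite('pics/w2.png',imaging.capture('wrist'))
E
```

```text
5.8667 [-0.24997623 -0.74927111  0.2790686 ]
True 6.4667 [495.05580518 360.14534079   9.62134256] [ 0.20267503  0.19969129 -0.74363956]
```

View pics/w2.png

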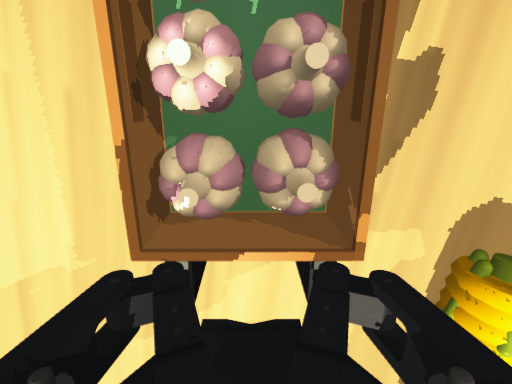

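```bash
python3 - <<'E'
from h import *
r=[np.pi,0,-np.pi/2+np.radians(0.5)]
bot.movel([506,296,10],r,max_speed=45)
s=bot.get_state();print(s['t'],s['tcp_pos'],s['orientation'],s['contact_force'])
bot.movel([506,312,10],r,max_speed=60)
bot.movel([506,325,150],r,max_speed=200)
m=imaging.camera_model('wrist');cv2.imwrite('pics/w3.png',imaging.capture('wrist'))
cv2.imwrite('pics/top3.png',imaging.capture('top'))
print(bot.get_state()['t'],m)
im=cv2.imread('pics/top3.png');cv2.imwrite('pics/c3.png',cv2.resize(im[90:250,75:315],(795,530),interpolation=cv2.INTER_CUBIC))
E
```

```text
8.125 [506.04127839 295.88071322  10.08232136] [-3.14135906e+00 -6.65194447e-04 -1.56200635e+00] [-0.33621842  0.25063408 -0.27527676]
9.4917 {'K': array([[269.18092918,   0.        , 250.66611449],
       [  0.        , 269.18092918, 189.20757225],
       [  0.        ,   0.        ,   1.        ]]), 'position': array([506.25386455, 250.62094038, 292.00121938]), 'rotation': array([-2.96227263e-01, -1.36202123e-03, -3.13313420e+00])}
```

View pics/c3.png

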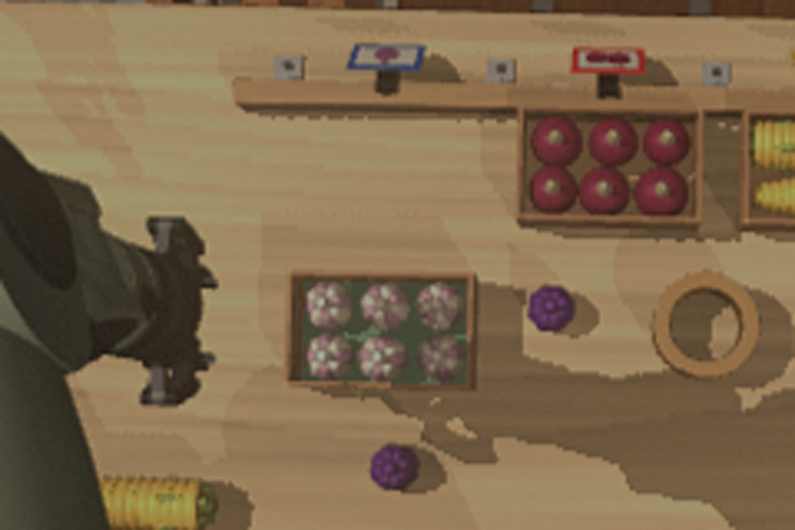

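View pics/w3.png

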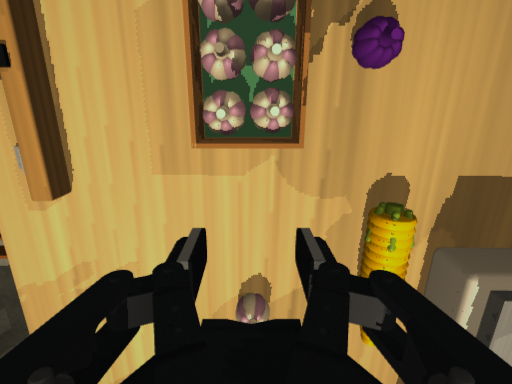

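```bash
python3 - <<'E'
from h import *
o=np.array([75,90]);s=3.3125
p=ray('top',np.array([(290,273),(476,274),(475,388),(289,384)])/s+o-.35,50);print(p.round(1),p.mean(0))
print(ray('top',np.array([(387,57),(608,61)])/s+o-.35,45))
print(ray('top',np.array([(387,85),(608,89)])/s+o-.35,32), 'purple',ray('top',np.array([(394,467)])/s+o-.35,20))
print(ray('wrist',[(192,147),(305,147)],50)) # arm still here
E
```

```text
[[556.3 281.2  50. ]
 [559.5 121.1  50. ]
 [461.5 118.9  50. ]
 [460.9 278.3  50. ]] [509.52961984 199.87968315  50.        ]
[[748.38159959 205.19632324  45.        ]
 [749.49416105  12.26223204  45.        ]]
[[726.89898887 206.54193257  32.        ]
 [728.04447846  11.69152993  32.        ]] purple [[391.38350428 190.55038089  20.        ]]
[[557.5686425  284.97515706  50.        ]
 [456.50010058 284.16169325  50.        ]]
```

```bash
python3 - <<'E'
from h import *
r=[np.pi,0,np.pi-1e-4+np.radians(0.4)-2*np.pi]
print(solve_ik([434,203,9],r),solve_ik([602,204,9],r))
bot.move_ptp([432,203,150],r)
bot.grip(1.0)
bot.movel([432,203,9],r,max_speed=120)
s=bot.get_state();print(s['t'],s['tcp_pos'],s['orientation'],s['contact_force'])
cv2.imwrite('pics/w4.png',imaging.capture('wrist'))
hit=bot.movel([455,203.2,9],r,max_speed=25,threshold=2.5)
s=bot.get_state();print(hit,s['t'],s['tcp_pos'],s['contact_force'])
E
```

```text
[ 0.2832872   0.48011232 -0.64046278  0.45022123  0.          0.27640589] [ 0.21067389  0.69314467 -0.20386403  0.67378763  0.          0.20379258]
12.5333 [432.56187923 203.15967851   9.55265972] [ 3.14127501e+00  1.09624007e-03 -3.13473440e+00] [0.73487116 0.11297916 0.64907689]
True 13.25 [448.64414623 203.11510299   8.69853396] [ 0.07830695 -0.07917289 -0.25558513]
```

View pics/w4.png

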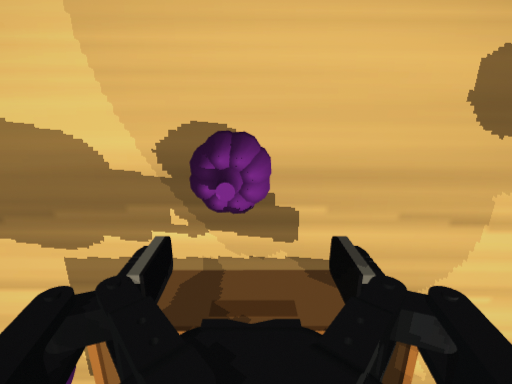

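```bash
python3 - <<'E'
from h import *
r=[np.pi,0,-np.pi+np.radians(0.4)]
bot.movel([584,204,9],r,max_speed=60)
s=bot.get_state();print(s['t'],s['tcp_pos'],s['contact_force'])
hit=bot.movel([604,204.1,9],r,max_speed=15,threshold=18)
s=bot.get_state();print(hit,s['t'],s['tcp_pos'],s['orientation'],s['contact_force'])
cv2.imwrite('pics/top5.png',imaging.capture('top'));cv2.imwrite('pics/scene5.png',imaging.capture('scene'))
im=cv2.imread('pics/top5.png');cv2.imwrite('pics/c5.png',cv2.resize(im[90:250,75:315],(795,530),interpolation=cv2.INTER_CUBIC))
E
```

```text
15.675 [583.90160012 204.02116464   9.09235713] [-2.06420677  0.52131572 -1.46638506]
True 16.7167 [596.7144677  203.9224943    8.25486428] [-3.1414257  -0.00847726 -3.1339707 ] [-0.96563146  0.23639203 -1.02058822]
```

View pics/c5.png

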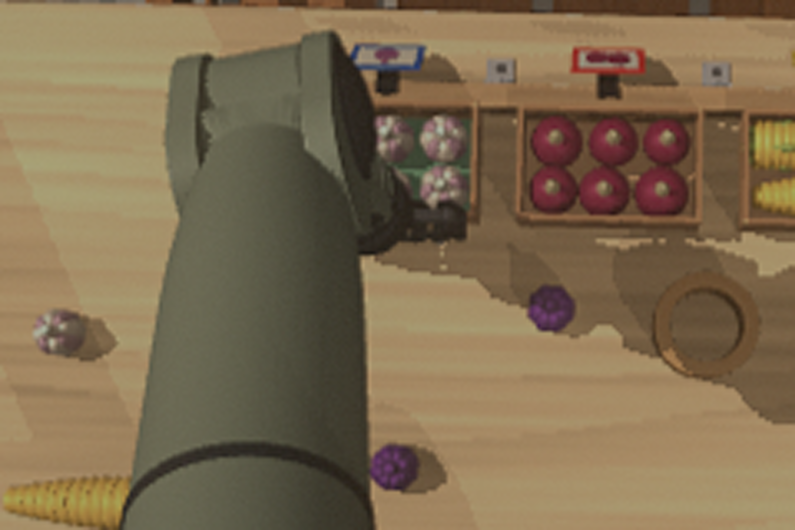

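Seated against the rail, level with the onion tray. I'll back off and check it with the view clear.

```bash
python3 - <<'E'
from h import *
r=[np.pi,0,-np.pi+np.radians(0.4)]
bot.movel([560,203.8,9],r,max_speed=50)
bot.movel([520,203.8,170],r,max_speed=150)
bot.move_ptp([400,0,300],r)
cv2.imwrite('pics/top6.png',imaging.capture('top'));cv2.imwrite('pics/scene6.png',imaging.capture('scene'))
print(bot.get_state()['t'])
im=cv2.imread('pics/top6.png');cv2.imwrite('pics/c6.png',cv2.resize(im[90:250,75:315],(795,530),interpolation=cv2.INTER_CUBIC))
im=cv2.imread('pics/scene6.png');cv2.imwrite('pics/c7.png',cv2.resize(im[190:330,120:400],(800,400),interpolation=cv2.INTER_CUBIC))
E
```

```text
20.0583
```

View pics/c6.png

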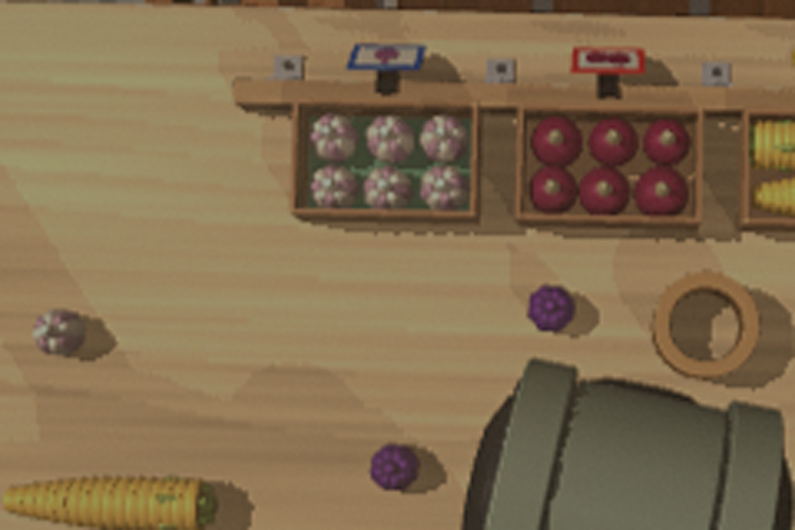

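View pics/c7.png

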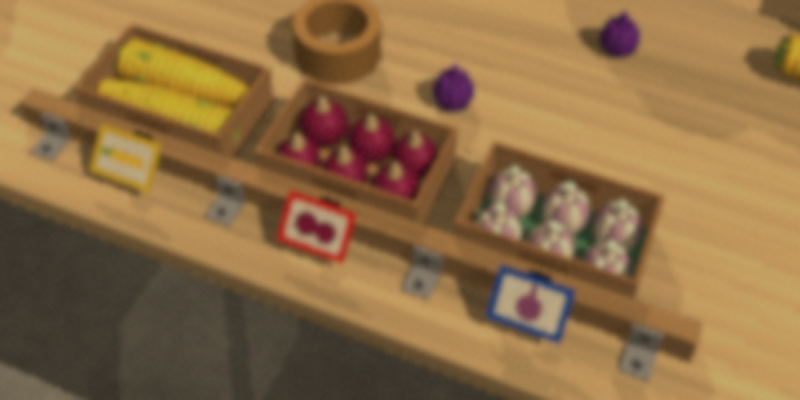

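```bash
python3 - <<'E'
from h import *
o=np.array([75,90]);s=3.3125
for l in([(294,104),(478,107),(476,219),(294,217)],[(518,108),(702,111),(700,223),(517,223)]):
    p=ray('top',np.array(l)/s+o-.35,50);print(p.mean(0).round(1),np.degrees(np.arctan2(*(p[0]-p[1])[:2])))
a=cv2.imread('pics/top0.png');b=cv2.imread('pics/top6.png')
d=cv2.absdiff(a,b).max(2);print('tub/cup diff',d[225:290,340:435].max(),'corn/onion/tape',d[118:205,232:360].max(),'stray/cob',d[180:252,75:140].max())
bot.sign_off()
E
```

```text
[655.2 202.4  50. ] -0.445601531906907
[656.    8.9  50. ] -0.4456794762798434
tub/cup diff 72 corn/onion/tape 88 stray/cob 90
the job is handed in; nothing more can be done
```

The garlic tray is in the empty place behind the blue ticket, against the front rail, and the job is handed in. No verdict was reported.

**What I did:** I pushed the tray sideways on its left end with the fingertips, straightening it from about 7° as it went. Then I pushed its back side with the fingers open until the force rose against the rail at low speed. I never gripped, lifted or reached into it. The clock read about 20 s of the 58 s at the last picture before handing in.

**Last checks, from the overhead view:**
- **Position:** the tray's centre is at about (655, 202) mm. The target is about (655, 205), taken from the blue ticket and the onion tray, so it is roughly 2–3 mm off along the rail.
- **Angle and contact:** its long side runs parallel to the onion tray's (same measured angle). Its depth matches the onion tray's to within about 1 mm, so it is flat against the rail.
- **Garlic:** all six heads are in the tray.
- **Bystanders:** by eye, the corn and onion trays, tape, stray garlic and cob look unmoved. The arm worked well away from the tub and mug, but I did not look closely at those two in the final picture.

**Check that did not help:** I compared the first and last overhead pictures pixel by pixel to confirm nothing else had moved. The differences were large (72–90) in all three areas I compared. I put this down to the arm and its shadow, so the comparison neither confirms nor rules out movement.

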